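Stow the air blower in a push-latch case

TASK

Put the air blower away in the latched case (the open one is already full): first stand the hand stamp from its lid upright on the bench, then press the lid once to release it, lay the blower lengthways on the case's floor, and finally press both cases' lids shut so that both stay latched. Leave the other things on the bench where they are, and never tip the stamp over.

Things in the scene. Friction and masses are not known exactly. Their poses are not given: they have to be found in the camera images.
- empty_case_floor (a point): Case that starts latched and empty: grey, screwed down, 140 (x) x 178 (y) x 73 mm high shut. Point: centre of inner floor, 4 mm above bench; x from the case's front to its hinge, y along its length, z up. Outer middle is 11.5 mm towards -x. Inside 109 (x) x 170 (y) mm; walls rise 52 mm above the floor, shut lid's underside 64 mm.
- empty_case_hinge (a point): Middle of that lid's hinge line, 66 mm above the bench, 60.5 mm from the floor point towards +x; axes as the case's (does not turn with the lid). The lid is a flat cap 186 mm long, free edge 148 mm from the hinge line, outer face 7 mm above the hinge line when shut.
- empty_case_press (a point): Top of the round dark press spot, 28 mm across, on that lid's outer face, 107 mm from the hinge line, 8.5 mm above it when shut; moves with the lid. From shut, press it down to the stop (8 mm, 7 needed, 2 to 3 N, then solid) and let go: the lid springs fully open in 1 to 2 s. A shorter press changes nothing.
- empty_case_lid (a joint): 0 latched shut (level); 1.8 open (leaning back, edge 210 mm above bench); -0.076 pressed to its stop. To relatch, push the open lid down on its outer face, from behind it (1 to 10 N against a spring), on past level to the stop, then let go: it rises to 0 and stays. Merely levelled, it springs open. Each full press toggles the latch.
- full_case_floor (a point): Like case that starts open, full of lens barrels fixed in foam: grey, screwed down, 140 (x) x 178 (y) x 73 mm high shut. Point: centre of inner floor, 4 mm above bench; x from the case's front to its hinge, y along its length, z up. Outer middle is 11.5 mm towards -x. Inside 109 (x) x 170 (y) mm; walls rise 52 mm above the floor, shut lid's underside 64 mm.
- full_case_hinge (a point): Middle of that lid's hinge line, 66 mm above the bench, 60.5 mm from the floor point towards +x; axes as the case's (does not turn with the lid). The lid is a flat cap 186 mm long, free edge 148 mm from the hinge line, outer face 7 mm above the hinge line when shut.
- full_case_press (a point): Top of the round dark press spot, 28 mm across, on that lid's outer face, 107 mm from the hinge line, 8.5 mm above it when shut; moves with the lid. From shut, press it down to the stop (8 mm, 7 needed, 2 to 3 N, then solid) and let go: the lid springs fully open in 1 to 2 s. A shorter press changes nothing.
- full_case_lid (a joint): 0 latched shut (level); 1.8 open (leaning back, edge 210 mm above bench); -0.076 pressed to its stop. To relatch, push the open lid down on its outer face, from behind it (1 to 10 N against a spring), on past level to the stop, then let go: it rises to 0 and stays. Merely levelled, it springs open. Each full press toggles the latch.
- blower_bulb (a point): Middle of the black rubber bulb of the air blower, which lies on its side: bulb 40 to 47 mm wide and high, 62 mm long, with a thin nozzle 57 mm long. This point is 23.5 mm above the surface it lies on; y points along the blower from nozzle to bulb end, x across it (grip the bulb across x), z up. About 50 g.
- blower_mid (a point): Middle of the whole 119 mm length of the same blower, 29 mm from the bulb's middle towards the nozzle; same axes. The nozzle tip is 59 mm from here towards -y.
- stamp_mid (a point): Hand stamp with a turned wooden handle, 62 mm tall, standing upright on the shut lid of the empty case; base 26 (x) x 44 (y) x 12 mm, thin neck, round knob 26 mm across from 33 to 62 mm above its foot. This point is on its axis, 31 mm above its foot; z along the handle, upwards. About 60 g.
- loupe: Bystander: eye loupe 36 x 36 x 36 mm; origin in the centre of its underside.
- marker: Bystander: black pen 138 mm long (along its y), 10 mm thick; origin in the centre of its underside.
- sachets: Bystander: bundle of sachets 57 x 68 x 45 mm; origin in the centre of its underside.
- tweezers: Bystander: tweezers 126 mm long (along its y), 16 mm wide, 10 mm high; origin in the centre of its underside.
- driver: Bystander: small screwdriver 150 mm long (along its y), handle 16 mm thick; origin in the centre of its underside.
There are look-alikes about, which are no part of the job. Leave any turquoise look-alike of the part that bears stamp_mid alone.

How it is judged:
By the outcome, as a careful person would: the job done as asked, in the order asked, and still so for the second after the job is handed in, with the robot touching nothing.
It also fails if it takes over 72 s, if anything falls off the work surface, if the arm or the gripper's body presses on something with over 40 N, if the wrist force passes 120 N, or if a joint passes its speed limit or range.

ROBOT

A 6-joint arm with a two-finger parallel gripper is mounted at the origin on a cart in front of the work surface, level with it; the furniture and walls round the work are solid. World frame = base frame: x ahead of the robot, y to its left, z up, the work surface at z = 0. Lengths are in m, angles in rad, forces in N, time in s.
With the tool pointing down it reaches from about 0.25 to 0.725 m from the base axis. Payload 4 kg.
Tool frame: the origin (TCP) lies midway between the tips of the shut fingers; the grasp point (between the pads) lies 19 mm behind it; z points along the fingers, x is the direction in which the jaws open and shut, and the axes are right-handed (so a half turn about z gives the same grasp; the last joint's range is limited). The gripper opens to 85 mm and grips with 20 to 120 N. Pads are 22 mm wide; open, the fingers measure 114 mm over their backs; the gripper's body (76 mm by 85 mm) begins 54 mm behind the grasp point. The pads swing forward as they close: fully open they stand 13 mm farther back than shut.
Start: joints at [1.16, 0.241, 0.005, 1.335, 0, 1.571], TCP at [0.2, 0.458, 0.231] pointing down, gripper open.
Joint ranges: [-2.72, 2.72], [-1.05, 1.87], [-1.09, 1.28], [-1.99, 2.15], [-1.42, 1.44], [-3.14, 3.14]. Speed limits (rad/s): [2.79, 2.79, 3.14, 3.14, 3.14, 3.14].

INTERFACE

Orientations are given as a unit quaternion [x, y, z, w].
In Python, from workcell import bot, vision, ticket gives the robot as it stands.
- The arm moves only by the tool play_rows, never from a script. Its argument "deltas" is one flat list of numbers, 5 for each row, row after row: the opening, from 0 (shut) to 1 (fully open), then the shift along the tool's x, y, z in units of 60 mm (1.0 is 60 mm), then the turn about the tool's z in degrees. A call has 1 to 12 rows; each row shifts and turns the pose as measured when the row begins, along the tool's axes as they then stand; what a row does not reach is not made up. A row lasts 1/8 s, in which the tool goes at most 62.5 mm and 10.7 degrees, less where a joint would pass 70% of its speed; a pose out of reach is approached as far as the arm can. A call is refused whole if a number of a shift passes 1 or a number of a turn 10.7, either way. A call with a gripper value outside its range is refused whole. The fingers move at their own pace and stop on an object; the grip force is fixed at half the most. Time passes only in rows, so rows that do not move let the fingers close. It gives the time, the measured TCP pose, the force and the opening at its end, in the units of the state.
- bot.get_obs(): the state, without advancing time (a new reading comes with each control period).
- vision.camera(name): name is "side" or "top" or "wrist"; returns a dict with "color" (384x512x3 uint8, blue, green, red), "intrinsics" (3x3 intrinsics, pixels), "rvec" (rotation vector, rad) and "tvec" (3), from world to camera coordinates, as OpenCV has them. Camera axes: x right, y down, z forward; pixel columns grow to the right and rows downward; lengths in m; the calibration is good to about 2 mm. A picture is of the moment at which its call begins. There is no depth.
- ticket.job_done(): hands the job in, once; it reports no verdict.
The state is a dict: "clock": time; "joint_pos": joint angles; "joint_vel": joint speeds; "tau": joint torques, N m; "eef_pos": TCP position; "tool_rot": TCP orientation; "ft_force": force on the tool from outside, world axes, zero at the start; "ft_torque": the same for the moment, N m; "grip_width": finger opening in m.
Only numpy, scipy, OpenCV 4.12 (cv2) and the standard library are available. Lean on these libraries where they do the work, as an engineer would, in place of code of your own. Each camera call takes 0.05 s, during which the arm holds its last target. There are 200 camera calls.

## Working session

There is one attempt and no reset: what is moved stays moved. The work goes in short steps, Python scripts to look and compute and a tool call to move; the robot and the scene stay as the last step left them, time stands still between calls to the robot, and variables do not carry over. Pictures are saved under pics/ and viewed, about 8 in all and at most 12, crops included, and the job is handed in when it is done.

Besides the shell and the picture viewer there is one more tool, called after "Emit:" as name(argument=value, ...) on one line, values as JSON. play_rows: Moves the arm, as the interface text tells. Its arguments: {"type":"object","properties":{"deltas":{"type":"array"}},"required":["deltas"]}

```bash
ls; mkdir -p pics
cat > h.py <<'E'
import numpy as np, cv2
from workcell import bot, vision, ticket
def cam(n):
    c=vision.camera(n); R=cv2.Rodrigues(np.array(c["rvec"],float))[0]
    return c["color"],np.array(c["intrinsics"],float),R,np.array(c["tvec"],float).ravel()
def ray(C,uv):
    _,K,R,t=C; d=R.T@np.linalg.solve(K,[uv[0],uv[1],1]); return -R.T@t,d
def onz(C,uv,z):
    o,d=ray(C,uv); return o+d*(z-o[2])/d[2]
def proj(C,p):
    _,K,R,t=C; q=K@(R@np.array(p,float)+t); return q[:2]/q[2]
def tri(C1,u1,C2,u2):
    (a,d),(b,e)=ray(C1,u1),ray(C2,u2); s=np.linalg.lstsq(np.c_[d,-e],b-a,rcond=None)[0]
    p,q=a+s[0]*d,b+s[1]*e; return (p+q)/2,np.linalg.norm(p-q)
E
python3 - <<'E'
from h import *
T=cam("top");S=cam("side");W=cam("wrist")
for n,C in(("top",T),("side",S),("wrist",W)):
    cv2.imwrite(f"pics/{n}0.png",cv2.resize(C[0],(800,600),interpolation=cv2.INTER_CUBIC)); cv2.imwrite(f"pics/{n}0raw.png",C[0]); print(n,-C[2].T@C[3],C[2][2])
o=bot.get_obs();print({k:np.round(v,3) for k,v in o.items()})
E
```

```text
pics
top [ 0.27215883 -0.17885357  1.41650334] [ 0.17298884  0.07895309 -0.98175418]
side [ 0.3382497  -1.02018914  0.62654867] [ 0.12523225  0.87121033 -0.47466772]
wrist [0.13973775 0.48472606 0.37332442] [ 0.23693379 -0.10569701 -0.96575904]
{'clock': np.float64(0.15), 'joint_pos': array([1.16 , 0.241, 0.004, 1.335, 0.   , 1.571]), 'joint_vel': array([-0.002, -0.001,  0.002, -0.   ,  0.001,  0.001]), 'tau': array([-1.0000e-03, -3.7264e+01,  2.5264e+01,  1.2000e-02, -0.0000e+00,
        0.0000e+00]), 'eef_pos': array([0.199, 0.458, 0.231]), 'tool_rot': array([ 0.836,  0.548, -0.001,  0.   ]), 'ft_force': array([ 0.535, -0.782, -0.516]), 'ft_torque': array([ 0.039, -0.012, -0.028]), 'grip_width': np.float64(0.085)}
```

View pics/top0.png

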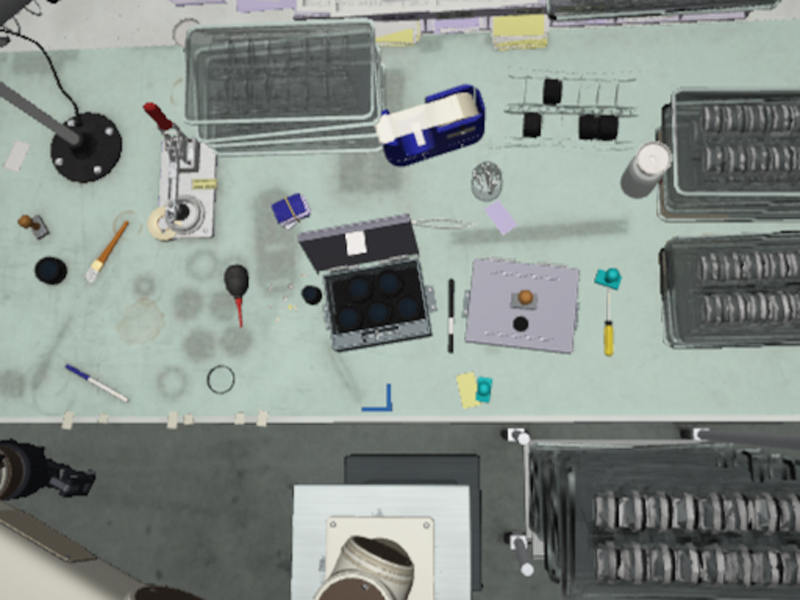

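View pics/side0.png

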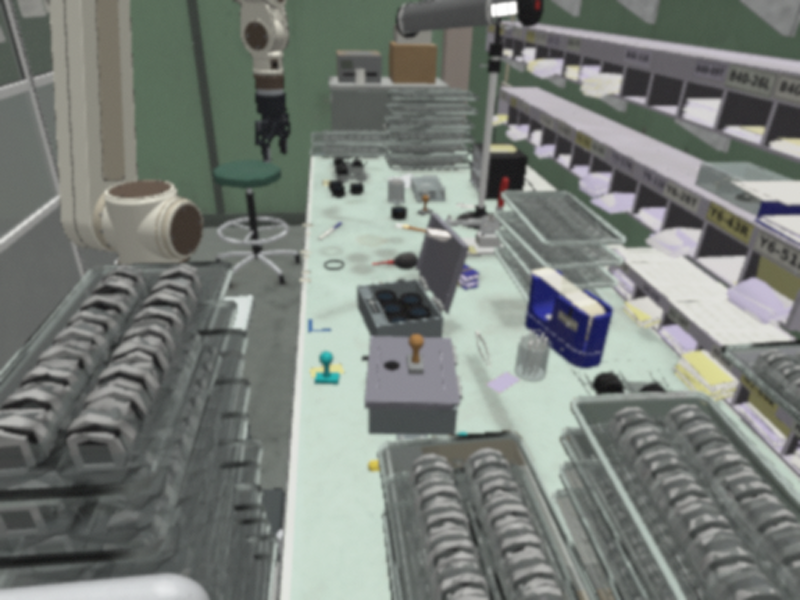

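Top view (800x600): empty case lid at (522,305) with the wooden stamp (525,298) and press spot (520,323). The full open case is at (377,300) and the blower bulb at (236,278), with its red nozzle down to (240,325).

Candidates for the stamp:
- Wooden stamp on the lid (525,298). This is the one, since it stands on the shut lid.
- Second wooden stamp at (32,225).
- Turquoise ones at (484,389) and (608,278).

Candidates for the blower:
- Black bulb (236,280) with red nozzle. This is the one.
- Loupe (312,295).
- Dark round thing (50,270).

Run:
```python
from h import *
T=cam("top");S=cam("side")
a=T[0];hsv=cv2.cvtColor(a,cv2.COLOR_BGR2HSV)
for n,(u,v) in dict(lid=(310,175),lid2=(355,205),press=(333,207),stamp=(336,189),bench=(290,230),bulb=(151,178),noz=(154,200),rim=(225,213),opn=(230,155),bulb2=(151,184)).items(): print(n,hsv[v,u])
def comp(m,seed,C):
    n,l,st,ce=cv2.connectedComponentsWithStats(m.astype(np.uint8)); 
    k=l[seed[1],seed[0]]; 
    if k==0: 
        d=np.where((l>0),np.hypot(*(np.indices(l.shape)-np.array([seed[1],seed[0]])[:,None,None])),1e9); k=l[np.unravel_index(d.argmin(),d.shape)]
    return (l==k)
H,Sa,V=[hsv[...,i].astype(int) for i in range(3)]
m=comp((H>112)&(H<150)&(V>110),(310,175),T)
cs,_=cv2.findContours(m.astype(np.uint8),0,2);c=max(cs,key=cv2.contourArea)
r=cv2.minAreaRect(c);print("lid rect",r,m.sum())
b=cv2.boxPoints(r);P=np.array([onz(T,p,.073) for p in b]);print(P.round(4));print(np.linalg.norm(P-np.roll(P,1,0),axis=1),P.mean(0))
q=cv2.approxPolyDP(cv2.convexHull(c),4,True)[:,0];print([ (tuple(p),onz(T,p,.073)[:2].round(4)) for p in q.tolist()])
m=comp((V<45),(333,207),T);ys,xs=np.nonzero(m);print("press",m.sum(),xs.mean(),ys.mean(),onz(T,(xs.mean(),ys.mean()),.0745))
k=(H>5)&(H<18)&(Sa>110);m=comp(k,(336,189),T);ys,xs=np.nonzero(m);print("knob",m.sum(),xs.mean(),ys.mean(),onz(T,(xs.mean(),ys.mean()),.073+.048))
m=comp((V<70),(151,178),T);ys,xs=np.nonzero(m);print("bulb",m.sum(),xs.mean(),ys.mean(),xs.min(),xs.max(),ys.min(),ys.max(),onz(T,(xs.mean(),ys.mean()),.0235))
print(cv2.minAreaRect(np.c_[xs,ys].astype(np.float32)))
m=comp(((H<8)|(H>172))&(Sa>110),(154,200),T);ys,xs=np.nonzero(m);i=ys.argmax();print("noz",m.sum(),(xs.mean(),ys.mean()),(xs[i],ys[i]),onz(T,(xs[i],ys[i]),.0235),onz(T,(xs.mean(),ys.mean()),.0235))
cr=np.hstack([cv2.resize(T[0][150:235,190:310],(400,283),interpolation=3),cv2.resize(T[0][150:235,285:405],(400,283),interpolation=3)])
c2=np.hstack([cv2.resize(T[0][150:235,120:240],(400,283),interpolation=3),cv2.resize(S[0][170:290,200:330],(400,283),interpolation=3)])
cv2.imwrite("pics/crop1.png",np.vstack([cr,c2]))
```

```text
lid [127  13 179]
lid2 [123  14 176]
press [90 10 25]
stamp [ 16 155 178]
bench [ 72  21 202]
bulb [23 16 64]
noz [  5  67 152]
rim [ 97  21 156]
opn [ 15   6 238]
bulb2 [ 0  5 52]
lid rect ((334.1949157714844, 194.8109588623047), (68.73626708984375, 54.29362487792969), 6.581944942474365) 3408
[[ 0.3998 -0.1555  0.073 ]
 [ 0.5495 -0.175   0.073 ]
 [ 0.5236 -0.361   0.073 ]
 [ 0.3764 -0.3385  0.073 ]]
[0.18448473 0.1510137  0.1877921  0.14894162] [ 0.46231614 -0.25748785  0.073     ]
[((304, 166), array([ 0.5435, -0.1772])), ((369, 173), array([ 0.5204, -0.3542])), ((365, 225), array([ 0.3783, -0.338 ])), ((299, 218), array([ 0.3993, -0.1611]))]
press 60 332.73333333333335 206.8 [ 0.42852316 -0.25309383  0.0745    ]
knob 62 336.03225806451616 189.6290322580645 [ 0.46852523 -0.26040383  0.121     ]
bulb 247 151.1740890688259 179.2834008097166 144 158 170 190 [0.52287309 0.27107246 0.0235    ]
((151.0, 180.0), (20.0, 14.0), 90.0)
noz 38 (np.float64(152.8421052631579), np.float64(197.28947368421052)) (np.int64(154), np.int64(208)) [0.43794707 0.25953188 0.0235    ] [0.46941181 0.26411694 0.0235    ]
```

View pics/crop1.png

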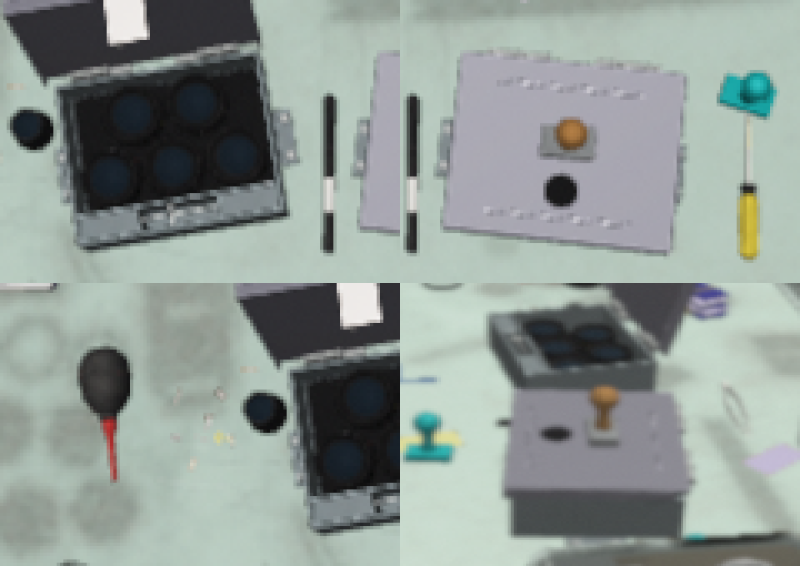

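The crop confirms the wooden stamp on the grey shut lid, with the press spot in front of it, and the blower with its red nozzle. The turquoise stamps are elsewhere. The measured lid is 186 x 150 mm as it should be, and the press spot is where the hinge geometry puts it. Next I measure the full case and cross-check the knob from the side view.

```bash
cat >> h.py <<'E'
def go(target=None,yaw=None):
    "print yaw, and tool-axis shift (units of 60 mm) to target at current and at target yaw"
    o=bot.get_obs();q=o["tool_rot"];psi=2*np.degrees(np.arctan2(q[1],q[0]));p=np.array(o["eef_pos"])
    print("t%.2f"%o["clock"],"tcp",p.round(4),"yaw %.2f"%psi,"F",np.round(o["ft_force"],1),"w %.4f"%o["grip_width"],"q",np.round(o["joint_pos"],2))
    if target is None:return
    y=psi if yaw is None else yaw; d=np.array(target)-p
    turn=(psi-y+180)%360-180
    for a in(psi,y):
        c,s=np.cos(np.radians(a)),np.sin(np.radians(a))
        print(" yaw %.1f shift"%a,(np.array([c*d[0]+s*d[1],s*d[0]-c*d[1],-d[2]])/.06).round(2),end="")
    print(" turn %.1f"%turn)
E
python3 - <<'E'
from h import *
T=cam("top");S=cam("side")
hsv=cv2.cvtColor(S[0],cv2.COLOR_BGR2HSV);H,Sa,V=[hsv[...,i].astype(int) for i in range(3)]
m=((H>5)&(H<18)&(Sa>90));m[:210]=0;m[235:]=0;m[:,:255]=0;m[:,280:]=0
ys,xs=np.nonzero(m);print("side knob",m.sum(),xs.min(),xs.max(),ys.min(),ys.max(),xs.mean(),ys.mean())
k=ys<ys.min()+9
print(tri(T,(336.03,189.63),S,(xs[k].mean(),ys[k].mean())))
print("pred",proj(S,(.4685,-.2604,.121)),proj(S,(.4685,-.2604,.135)))
# full case: free edge of the lid from top image (dark lid face mask)
hsv=cv2.cvtColor(T[0],cv2.COLOR_BGR2HSV);V=hsv[...,2].astype(int)
m=np.zeros(V.shape,np.uint8);m[130:180,185:275]=(V<75)[130:180,185:275]
n,l,st,ce=cv2.connectedComponentsWithStats(m);k=l[162,210];c=cv2.findContours((l==k).astype(np.uint8),0,2)[0][0]
print("lid dark",st[k],cv2.approxPolyDP(cv2.convexHull(c),2,True)[:,0].tolist())
for u in [(191.5,152.5),(263,137.5)]: print("edge z.21",onz(T,u,.21))
# rim corners read from crop
for n,u in dict(fl=(213,219),fr=(273,209),bl=(208,176),br=(265,166)).items(): print(n,onz(T,u,.056))
for u in[(192,242),(186,237),(288,205),(200,188)]: print(u,onz(T,u,0))
cv2.imwrite("pics/crop2.png",cv2.resize(T[0][130:230,185:285],(600,600),interpolation=3))
go((.4685,-.2604,.25),-8.1)
E
```

```text
side knob 78 263 270 214 230 265.9871794871795 220.10256410256412
(array([ 0.46852679, -0.26013358,  0.12617187]), np.float64(0.0015618443376704814))
pred [265.73440924 219.59668917] [265.93293796 215.00859508]
lid dark [ 192  142   76   32 1184] [[267, 161], [203, 173], [192, 155], [262, 142]]
edge z.21 [0.5568195  0.10816445 0.21      ]
edge z.21 [ 0.59161817 -0.07506111  0.21      ]
fl [0.40086708 0.07937633 0.056     ]
fr [ 0.42676414 -0.08910361  0.056     ]
bl [0.52350882 0.0955732  0.056     ]
br [ 0.54920184 -0.0672363   0.056     ]
(192, 242) [0.34007554 0.15067726 0.        ]
(186, 237) [0.35465877 0.1687232  0.        ]
(288, 205) [ 0.44417669 -0.12896431  0.        ]
(200, 188) [0.49827216 0.13020805 0.        ]
t0.35 tcp [0.1996 0.4583 0.2311] yaw 66.46 F [-0.1 -0.   0.1] w 0.0850 q [ 1.16  0.24  0.    1.34 -0.    1.57]
 yaw 66.5 shift [-9.19  8.89 -0.31] yaw -8.1 shift [ 6.12 11.23 -0.31] turn 74.6
```

View pics/crop2.png

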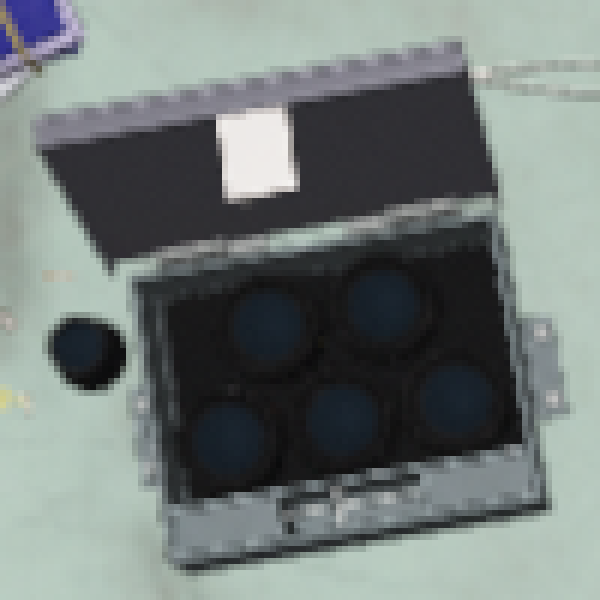

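Full case: its free edge is 186 mm long, as given. Hinge middle is about (0.541, 0.011), and the case x axis points at a yaw of +9.8°. In the crop the loupe is at its left and the tweezers are right of the lid's back. Now I move towards the stamp.

Emit:
play_rows(deltas=[0.6,0,0,0,10.65,0.6,0,0,0,10.65,0.6,0,0,0,10.65,0.6,0,0,0,10.65,0.6,0,0,0,10.65,0.6,0,0,0,10.65,0.6,0,0,0,10.65,0.6,0.47,0.86,-0.02,0,0.6,0.47,0.86,-0.02,0,0.6,0.47,0.86,-0.02,0,0.6,0.47,0.86,-0.02,0,0.6,0.47,0.86,-0.02,0])

```text
clock: 1.85
eef_pos: [0.3007, 0.1778, 0.2364]
tool_rot: [0.997, -0.074, 0.001, -0.0]
ft_force: [1.4, -0.1, 0.2]
grip_width: 0.051
```

```bash
python3 -c "
from h import *
go((.4685,-.2604,.25),-8.1)"
```

```text
t1.85 tcp [0.3007 0.1778 0.2364] yaw -8.52 F [ 1.4 -0.1  0.2] w 0.0510 q [ 0.54 -0.07 -0.32  1.31 -0.    2.25]
 yaw -8.5 shift [ 3.85  6.81 -0.23] yaw -8.1 shift [ 3.8   6.84 -0.23] turn -0.4
```

Emit:
play_rows(deltas=[0.6,0.48,0.85,-0.03,-0.4,0.6,0.48,0.85,-0.03,0,0.6,0.48,0.85,-0.03,0,0.6,0.48,0.85,-0.03,0,0.6,0.48,0.85,-0.03,0,0.6,0.48,0.85,-0.03,0,0.6,0.48,0.85,-0.03,0,0.6,0.48,0.85,-0.03,0,0.6,0,0,0,0,0.6,0,0,0,0])

```text
clock: 3.1
eef_pos: [0.4748, -0.278, 0.2526]
tool_rot: [0.997, -0.074, 0.005, -0.002]
ft_force: [-1.3, 0.4, -0.0]
grip_width: 0.0513
```

Run:
```python
from h import *
go((.4685,-.2604,.101),-8.1)
W=cam("wrist");hsv=cv2.cvtColor(W[0],cv2.COLOR_BGR2HSV)
m=(hsv[...,0]>5)&(hsv[...,0]<18)&(hsv[...,1]>110);ys,xs=np.nonzero(m);print(m.sum(),xs.min(),xs.max(),ys.min(),ys.max())
(c,r)=cv2.minEnclosingCircle(np.c_[xs,ys].astype(np.float32));print(c,r,onz(W,c,.121))
print(proj(W,(.4685,-.2604,.121)),proj(W,(.4285,-.2531,.0745)))
cv2.imwrite("pics/w1.png",W[0])
```

```text
t3.10 tcp [ 0.4748 -0.278   0.2526] yaw -8.48 F [-1.3  0.4 -0. ] w 0.0513 q [-0.53  0.33  0.18  1.41  0.01  1.19]
 yaw -8.5 shift [-0.15 -0.27  2.53] yaw -8.1 shift [-0.15 -0.27  2.53] turn -0.4
556 230 256 158 184
(242.7302703857422, 171.1611785888672) 13.396636962890625 [ 0.46830113 -0.26013623  0.121     ]
[242.98462307 171.404655  ] [206.60474293 162.77921962]
```

View pics/w1.png

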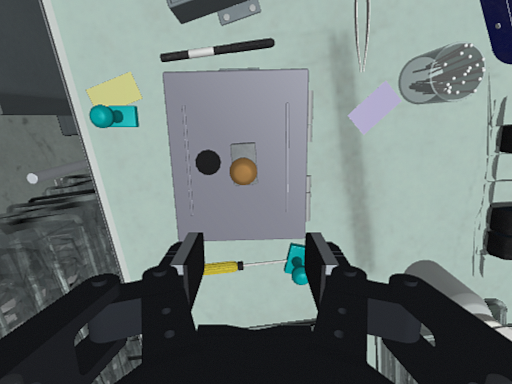

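Wrist view: knob at (243,171) and press spot at (207,162), agreeing with the top view to within 1 mm. The gripper is straight and clear, so I descend on the knob.

Emit:
play_rows(deltas=[0.6,-0.15,-0.27,0.3,-0.4,0.6,0,0,0.6,0,0.6,0,0,0.6,0,0.6,0,0,0,0])

```text
clock: 3.65
eef_pos: [0.4687, -0.254, 0.1638]
tool_rot: [0.998, -0.066, 0.007, -0.001]
ft_force: [-0.3, 0.1, 0.2]
grip_width: 0.0514
```

```bash
python3 -c "
from h import *
go((.4683,-.2602,.101),-8.1)"
```

```text
t3.65 tcp [ 0.4687 -0.254   0.1638] yaw -7.61 F [-0.3  0.1  0.2] w 0.0514 q [-0.5   0.33 -0.05  1.18  0.01  1.2 ]
 yaw -7.6 shift [0.01 0.1  1.05] yaw -8.1 shift [0.01 0.1  1.05] turn 0.5
```

Emit:
play_rows(deltas=[0.6,0,0.1,0.1,0,0.6,0,0,0.45,0,0.6,0,0,0.4,0,0.6,0,0,0.08,0,0.6,0,0,0,0])

```text
clock: 4.28
eef_pos: [0.474, -0.2622, 0.1095]
tool_rot: [0.998, -0.065, 0.014, 0.003]
ft_force: [-0.4, -0.8, -0.1]
grip_width: 0.051
```

```bash
python3 -c "
from h import *
go((.4683,-.2602,.101),-8.1)"
```

```text
t4.28 tcp [ 0.474  -0.2622  0.1095] yaw -7.46 F [-0.4 -0.8 -0.1] w 0.0510 q [-0.51  0.38 -0.13  1.03  0.01  1.19]
 yaw -7.5 shift [-0.1  -0.02  0.14] yaw -8.1 shift [-0.1  -0.02  0.14] turn 0.6
```

```bash
cat >> h.py <<'E'
from scipy.spatial.transform import Rotation as Ro
def go(target=None,yaw=None):
    o=bot.get_obs();R=Ro.from_quat(o["tool_rot"]).as_matrix();p=np.array(o["eef_pos"]);psi=np.degrees(np.arctan2(R[1,0],R[0,0]))
    print("t%.2f"%o["clock"],"tcp",p.round(4),"yaw %.2f"%psi,"toolz",R[:,2].round(3),"F",np.round(o["ft_force"],1),"w %.4f"%o["grip_width"])
    if target is None:return
    turn=0 if yaw is None else (psi-yaw+180)%360-180; d=np.array(target)-p
    R2=R@Ro.from_euler("z",turn,degrees=True).as_matrix()
    print(" now",(R.T@d/.06).round(2)," after turn %.1f:"%turn,(R2.T@d/.06).round(2))
E
python3 -c "
from h import *
go((.4683,-.2602,.101),-8.1)"
```

```text
t4.28 tcp [ 0.474  -0.2622  0.1095] yaw -7.45 toolz [ 0.028 -0.007 -1.   ] F [-0.4 -0.8 -0.1] w 0.0510
 now [-0.1  -0.02  0.14]  after turn 0.6: [-0.1  -0.02  0.14]
```

Emit:
play_rows(deltas=[0.6,-0.1,-0.02,0.07,0,0.6,0,0,0.06,0,0.6,0,0,0,0])

```text
clock: 4.65
eef_pos: [0.4694, -0.2611, 0.1038]
tool_rot: [0.998, -0.065, 0.016, 0.004]
ft_force: [0.2, 0.2, 0.1]
grip_width: 0.0516
```

```bash
python3 -c "
from h import *
go((.4683,-.2602,.101),-8.1)"
```

```text
t4.65 tcp [ 0.4694 -0.2611  0.1038] yaw -7.46 toolz [ 0.032 -0.01  -0.999] F [0.2 0.2 0.1] w 0.0516
 now [-0.02 -0.01  0.05]  after turn 0.6: [-0.02 -0.01  0.05]
```

Emit:
play_rows(deltas=[0,0,0,0.03,0,0,0,0,0,0,0,0,0,0,0,0,0,0,0,0,0,0,0,-0.1,0,0,0,0,-0.4,0,0,0,0,-0.6,0,0,0,0,-0.6,0,0,0,0,-0.3,0])

```text
clock: 5.78
eef_pos: [0.4643, -0.2592, 0.2245]
tool_rot: [0.998, -0.065, 0.014, 0.003]
ft_force: [-0.3, 0.2, -0.2]
grip_width: 0.0217
```

```bash
python3 -c "
from h import *
go((.345,.155,.20),-8.1)"
```

```text
t5.78 tcp [ 0.4643 -0.2592  0.2245] yaw -7.45 toolz [ 0.028 -0.007 -1.   ] F [-0.3  0.2 -0.2] w 0.0217
 now [-2.88 -6.59  0.3 ]  after turn 0.6: [-2.95 -6.55  0.3 ]
```

Run:
```python
from h import *
S=cam("side");u=proj(S,(.4643,-.2592,.235)).astype(int);print(u)
c=S[0][u[1]-60:u[1]+90,u[0]-80:u[0]+80];cv2.imwrite("pics/s1.png",cv2.resize(c,None,fx=4,fy=4,interpolation=3))
```

```text
[265 180]
```

View pics/s1.png

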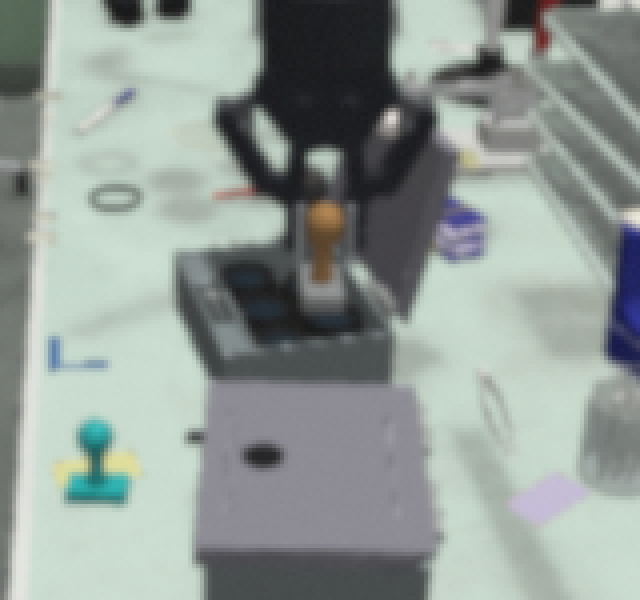

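The stamp hangs upright in the grip, with its knob at (325,220) in the crop. The lid below is clear, with the press spot at (263,455). Carrying it to free bench at about (0.345, 0.155).

Emit:
play_rows(deltas=[0,-0.2,-0.4,0,0,0,-0.36,-0.82,0,0,0,-0.36,-0.82,0,0,0,-0.36,-0.82,0,0,0,-0.36,-0.82,0,0,0,-0.36,-0.82,0,0,0,-0.36,-0.82,0,0,0,-0.36,-0.82,0,0,0,-0.2,-0.4,0.1,0,0,0,0,0.3,0,0,0,0,0.2,0,0,0,0,0,0])

```text
clock: 7.32
eef_pos: [0.3401, 0.1635, 0.1796]
tool_rot: [0.998, -0.065, 0.018, 0.003]
ft_force: [-0.7, 0.0, 0.1]
grip_width: 0.0218
```

Run:
```python
from h import *
go((.345,.155,.03))
T=cam("top")
hsv=cv2.cvtColor(T[0],cv2.COLOR_BGR2HSV)
p=proj(T,(.345,.155,0));print(p)
S=cam("side");q=proj(S,bot.get_obs()["eef_pos"]).astype(int)
a=cv2.resize(T[0][int(p[1])-50:int(p[1])+50,int(p[0])-60:int(p[0])+60],(400,333),interpolation=3);b=cv2.resize(S[0][q[1]-50:q[1]+50,q[0]-60:q[0]+60],(400,333),interpolation=3)
cv2.imwrite("pics/c3.png",np.hstack([a,b]))
```

```text
t7.33 tcp [0.3401 0.1635 0.1796] yaw -7.50 toolz [ 0.036 -0.008 -0.999] F [-0.7  0.   0.1] w 0.0218
 now [0.01 0.12 2.5 ]  after turn 0.0: [0.01 0.12 2.5 ]
[190.57078458 240.30356618]
```

View pics/c3.png

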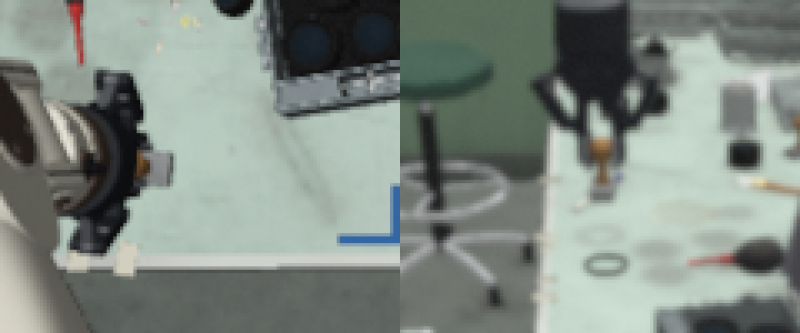

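Held upright over clear bench: base at (158,168) in the left crop and nothing nearby. The tool tilt is the same as at the grasp. Lowering.

Emit:
play_rows(deltas=[0,0,0.1,0.2,0,0,0,0,0.4,0,0,0,0,0.4,0,0,0,0,0.4,0,0,0,0,0.4,0,0,0,0,0.25,0,0,0,0,0.1,0,0,0,0,0,0])

```text
clock: 8.43
eef_pos: [0.3479, 0.1526, 0.0479]
tool_rot: [0.997, -0.07, 0.021, 0.002]
ft_force: [0.3, 0.0, -0.1]
grip_width: 0.0213
```

Run:
```python
from h import *
go((.345,.155,.029))
```

```text
t8.43 tcp [0.3479 0.1526 0.0479] yaw -8.01 toolz [ 0.043 -0.006 -0.999] F [ 0.3  0.  -0.1] w 0.0213
 now [-0.07 -0.03  0.31]  after turn 0.0: [-0.07 -0.03  0.31]
```

Emit:
play_rows(deltas=[0,0,0,0.15,0,0,0,0,0.12,0,0,0,0,0.03,0,0,0,0,0,0])

```text
clock: 8.93
eef_pos: [0.35, 0.1529, 0.0299]
tool_rot: [0.997, -0.07, 0.023, 0.001]
ft_force: [-0.1, -0.5, -0.5]
grip_width: 0.0217
```

Run:
```python
from h import *
go((.345,.155,.029))
S=cam("side");u=proj(S,(.348,.150,.03)).astype(int)
cv2.imwrite("pics/c4.png",cv2.resize(S[0][u[1]-30:u[1]+25,u[0]-30:u[0]+30],None,fx=8,fy=8,interpolation=3));print(proj(S,(.348,.145,0))-u+[30,30])
```

```text
t8.93 tcp [0.35   0.1529 0.0299] yaw -8.03 toolz [ 0.045 -0.005 -0.999] F [-0.1 -0.5 -0.5] w 0.0217
 now [-0.09 -0.02  0.01]  after turn 0.0: [-0.09 -0.02  0.01]
[31.24393131 38.26047071]
```

Emit:
play_rows(deltas=[0,0,0,0.03,0,0,0,0,0.02,0])

```text
clock: 9.22
eef_pos: [0.3508, 0.1535, 0.029]
tool_rot: [0.997, -0.07, 0.024, 0.0]
ft_force: [-6.5, -3.1, 20.6]
grip_width: 0.0219
```

Emit:
play_rows(deltas=[0,0,0,0.03,0,0,0,0,0.02,0])

```text
clock: 9.48
eef_pos: [0.3508, 0.1535, 0.029]
tool_rot: [0.997, -0.07, 0.024, -0.0]
ft_force: [-5.0, -1.7, 12.3]
grip_width: 0.0218
```

The foot is on the bench (12-20 N at TCP z = 0.029, as predicted). I release it and rise.

Emit:
play_rows(deltas=[0.1,0,0,-0.01,0,0.3,0,0,0,0,0.6,0,0,0,0,0.7,0,0,0,0,0.7,0,0,0,0,0.7,0,0,-0.3,0,0.7,0,0,-0.7,0,0.7,0,0,-0.9,0,0.7,0,0,-0.9,0,0.7,0,0,0,0])

```text
clock: 10.72
eef_pos: [0.3421, 0.154, 0.2017]
tool_rot: [0.997, -0.07, 0.023, 0.0]
ft_force: [0.7, 0.3, -0.5]
grip_width: 0.0595
```

Run:
```python
from h import *
print("press above");go((.4285,-.2531,.13))
T=cam("top");S=cam("side");u=proj(S,(.348,.150,.03)).astype(int);p=proj(T,(.348,.150,.03)).astype(int)
a=cv2.resize(S[0][u[1]-30:u[1]+25,u[0]-30:u[0]+30],(400,366),interpolation=3);b=cv2.resize(T[0][p[1]-30:p[1]+25,p[0]-30:p[0]+30],(400,366),interpolation=3)
cv2.imwrite("pics/c5.png",np.hstack([a,b]))
```

```text
press above
t10.72 tcp [0.3421 0.154  0.2017] yaw -7.99 toolz [ 0.046 -0.004 -0.999] F [ 0.7  0.3 -0.5] w 0.0595
 now [2.31 6.52 1.29]  after turn 0.0: [2.31 6.52 1.29]
```

View pics/c5.png

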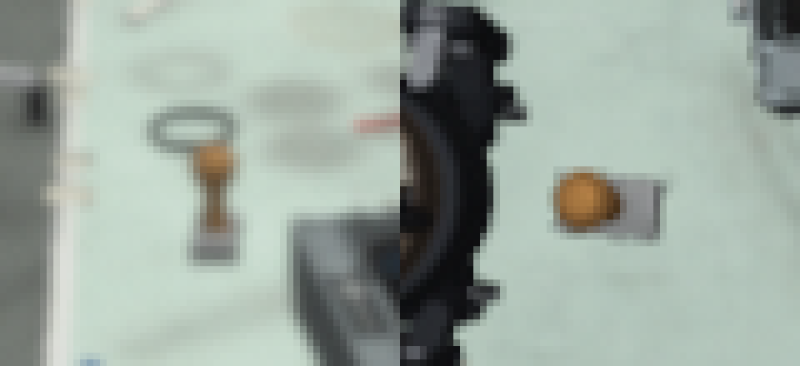

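The stamp stands upright: vertical in the left crop with its base at (214,240), and the knob offset in the right crop is just perspective. Next is the press spot, with fingers shut.

Emit:
play_rows(deltas=[0,0.15,0.4,0,0,0,0.31,0.86,0.05,0,0,0.31,0.86,0.05,0,0,0.31,0.86,0.05,0,0,0.31,0.86,0.1,0,0,0.31,0.86,0.2,0,0,0.31,0.86,0.25,0,0,0.2,0.6,0.25,0,0,0,0,0.1,0,0,0,0,0,0])

```text
clock: 12.08
eef_pos: [0.4121, -0.2403, 0.1171]
tool_rot: [0.998, -0.068, 0.003, -0.002]
ft_force: [-0.4, 0.6, -1.0]
grip_width: -0.0001
```

Run:
```python
from h import *
go((.4285,-.2531,.079))
```

```text
t12.07 tcp [ 0.4121 -0.2403  0.1171] yaw -7.80 toolz [ 0.006  0.003 -1.   ] F [-0.4  0.6 -1. ] w -0.0001
 now [0.3  0.18 0.64]  after turn 0.0: [0.3  0.18 0.64]
```

Emit:
play_rows(deltas=[0,0.3,0.18,0.2,0,0,0,0,0.25,0,0,0,0,0.1,0,0,0,0,0,0])

```text
clock: 12.58
eef_pos: [0.4263, -0.2481, 0.082]
tool_rot: [0.998, -0.065, 0.0, -0.003]
ft_force: [0.5, 0.9, -0.7]
grip_width: 0.0001
```

Run:
```python
from h import *
go((.4285,-.2531,.0665))
```

```text
t12.57 tcp [ 0.4263 -0.2481  0.082 ] yaw -7.49 toolz [ 0.001  0.007 -1.   ] F [ 0.5  0.9 -0.7] w 0.0001
 now [0.05 0.08 0.26]  after turn 0.0: [0.05 0.08 0.26]
```

Emit:
play_rows(deltas=[0,0.05,0.07,0.06,0,0,0,0,0.1,0,0,0,0,0.08,0,0,0,0,0.06,0])

```text
clock: 13.08
eef_pos: [0.4293, -0.2527, 0.0646]
tool_rot: [0.998, -0.065, 0.001, -0.003]
ft_force: [-0.9, 1.3, 7.6]
grip_width: -0.0001
```

Emit:
play_rows(deltas=[0,0,0,0.04,0,0,0,0,0.02,0])

```text
clock: 13.32
eef_pos: [0.4294, -0.2528, 0.0636]
tool_rot: [0.998, -0.065, 0.002, -0.003]
ft_force: [-4.8, 3.1, 14.5]
grip_width: -0.0
```

Pressed to the stop (14.5 N, solid). I let go and retreat up and forward of the lid.

Emit:
play_rows(deltas=[0,-0.3,0,-0.7,0,0,-0.7,0,-0.7,0,0,-0.7,0,-0.7,0,0.7,0,0,-0.1,-10.5,0.7,0,0,0,-10.5,0.7,0,0,0,-10.5,0.7,0,0,0,-10.5,0.7,0,0,0,-10.5,0.7,0,0,0,-10.5,0.7,0,0,0,-10.5,0.7,0,0,0,-10.5,0.7,0,0,0,-10.5])

```text
clock: 14.82
eef_pos: [0.3251, -0.2407, 0.1987]
tool_rot: [0.711, 0.703, 0.004, 0.002]
ft_force: [-0.5, -0.3, 0.8]
grip_width: 0.0598
```

Run:
```python
from h import *
go((.5229,.2711,.15),97.7)
T=cam("top");S=cam("side");cv2.imwrite("pics/c6.png",np.hstack([cv2.resize(T[0][120:270,130:400],(500,278)),cv2.resize(S[0][120:300,180:360],(278,278))]))
hsv=cv2.cvtColor(T[0],cv2.COLOR_BGR2HSV);V=hsv[...,2].astype(int)
# empty-case interior point brightness vs before
print(hsv[207,333],hsv[195,310])
```

```text
t14.82 tcp [ 0.3251 -0.2407  0.1987] yaw 89.40 toolz [ 0.009  0.002 -1.   ] F [-0.5 -0.3  0.8] w 0.0598
 now [8.56 3.2  0.86]  after turn -8.3: [8.01 4.4  0.86]
[ 26  18 213] [ 95  22 140]
```

View pics/c6.png

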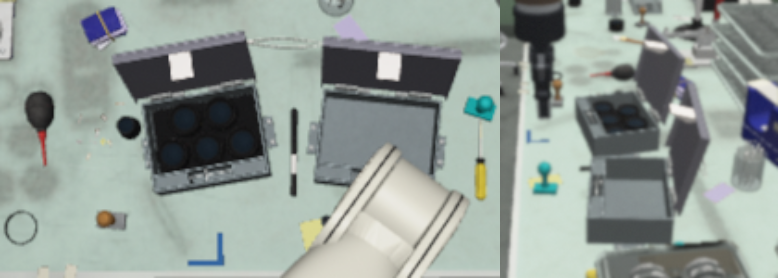

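Both lids are open, and the empty case is bare inside at (378,135). The stamp stands at (112,220). Going to the blower at (40,110).

Emit:
play_rows(deltas=[0.75,0,0,0,-8.3,0.75,0.5,0.28,0,0,0.75,0.82,0.45,0,0,0.75,0.82,0.45,0,0,0.75,0.82,0.45,0,0,0.75,0.82,0.45,0,0,0.75,0.82,0.45,0,0,0.75,0.82,0.45,0,0,0.75,0.82,0.45,0.2,0,0.75,0.82,0.45,0.2,0,0.75,0.82,0.45,0.2,0,0.75,0,0,0,0])

```text
clock: 16.42
eef_pos: [0.5419, 0.2726, 0.1626]
tool_rot: [0.678, 0.735, 0.005, 0.006]
ft_force: [-0.9, -0.3, -0.6]
grip_width: 0.0642
```

Run:
```python
from h import *
W=cam("wrist");a=W[0]
hsv=cv2.cvtColor(a,cv2.COLOR_BGR2HSV);H,Sa,V=[hsv[...,i].astype(int) for i in range(3)]
u=proj(W,(.5229,.2711,.0235));print("pred bulb px",u)
n,l,st,ce=cv2.connectedComponentsWithStats((V<85).astype(np.uint8));d=[(np.hypot(*(ce[k]-u)),k) for k in range(1,n) if st[k][4]>100];k=min(d)[1]
print(st[k],ce[k],onz(W,ce[k],.0235));ys,xs=np.nonzero(l==k);r=cv2.minAreaRect(np.c_[xs,ys].astype(np.float32));print(r,[onz(W,p,.0235)[:2].round(4) for p in cv2.boxPoints(r)])
m=((H<8)|(H>172))&(Sa>110);ys,xs=np.nonzero(m);print("red",m.sum(),xs.mean(),ys.mean(),onz(W,(xs.mean(),ys.mean()),.0235))
go((.5229,.2711,.004),97.7);cv2.imwrite("pics/w2.png",a)
```

```text
pred bulb px [253.95287341 163.86161803]
[ 231  128   48   69 2511] [254.35244922 163.91796097] [0.52292321 0.27148469 0.0235    ]
((254.5, 162.0), (68.0, 47.0), 90.0) [array([0.4913, 0.2473]), array([0.4878, 0.2905]), array([0.5528, 0.2973]), array([0.5565, 0.2512])]
red 437 251.23798627002287 102.97482837528604 [0.46777196 0.26417888 0.0235    ]
t16.48 tcp [0.5415 0.2709 0.1635] yaw 94.63 toolz [ 0.015 -0.001 -1.   ] F [-0.8 -0.2 -0.3] w 0.0640
 now [ 0.03 -0.35  2.65]  after turn -3.1: [ 0.05 -0.35  2.65]
```

View pics/w2.png

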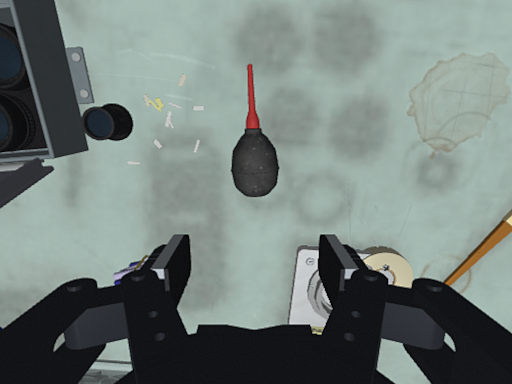

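The wrist view shows the blower alone in clear space: bulb at (254,162), nozzle up to (250,65). It lies where predicted. Descending.

Emit:
play_rows(deltas=[0.75,0,-0.35,0.2,-2.8,0.75,0,0,0.5,0,0.75,0,0,0.5,0,0.75,0,0,0.5,0,0.75,0,0,0.2,0,0.75,0,0,0,0])

```text
clock: 17.23
eef_pos: [0.5222, 0.2622, 0.0515]
tool_rot: [0.666, 0.746, 0.007, 0.008]
ft_force: [0.7, 0.1, 0.4]
grip_width: 0.0642
```

Run:
```python
from h import *
go((.5229,.2713,.005),97.5)
```

```text
t17.23 tcp [0.5222 0.2622 0.0515] yaw 96.44 toolz [ 0.02 -0.   -1.  ] F [0.7 0.1 0.4] w 0.0642
 now [0.15 0.01 0.77]  after turn -1.1: [0.15 0.02 0.77]
```

Emit:
play_rows(deltas=[0.75,0.15,0.01,0,-1,0.75,0,0,0.2,0,0.75,0,0,0.3,0,0.75,0,0,0.2,0,0.75,0,0,0.03,0,0.75,0,0,0,0])

```text
clock: 17.98
eef_pos: [0.526, 0.2737, 0.01]
tool_rot: [0.659, 0.752, 0.01, 0.009]
ft_force: [0.5, 0.9, -0.1]
grip_width: 0.0643
```

Run:
```python
from h import *
go((.5229,.2713,.005),97.5)
```

```text
t17.98 tcp [0.526  0.2737 0.01  ] yaw 97.47 toolz [ 0.028  0.004 -1.   ] F [ 0.5  0.9 -0.1] w 0.0643
 now [-0.03 -0.06  0.08]  after turn -0.0: [-0.03 -0.06  0.08]
```

Emit:
play_rows(deltas=[0.75,-0.03,-0.06,0.09,0,0.75,0,0,0.01,0,0,0,0,0,0,0,0,0,0,0,0,0,0,0,0,0,0,0,0,0,0,0,0,0,0])

```text
clock: 18.85
eef_pos: [0.5236, 0.2718, 0.0051]
tool_rot: [0.66, 0.752, 0.012, 0.01]
ft_force: [0.1, 0.3, -0.7]
grip_width: 0.0395
```

Emit:
play_rows(deltas=[0,0,0,-0.2,0,0,0,0,-0.5,0,0,0,0,-0.7,0,0,0,0,-0.7,0,0,0,0,-0.7,0,0,0,0,-0.2,0,0,0,0,0,0])

```text
clock: 19.73
eef_pos: [0.5175, 0.2707, 0.1935]
tool_rot: [0.66, 0.752, 0.012, 0.01]
ft_force: [0.1, -0.4, -0.4]
grip_width: 0.0396
```

Run:
```python
from h import *
# bulb target = floor - 29 mm along case y
print((np.array([.475,-.2595])-.029*np.array([.141,.990])).round(4))
go((.471,-.288,.2),-8.1)
W=cam("wrist");hsv=cv2.cvtColor(W[0],cv2.COLOR_BGR2HSV);H,Sa,V=[hsv[...,i].astype(int) for i in range(3)]
m=((H<8)|(H>172))&(Sa>110);ys,xs=np.nonzero(m);print("red",m.sum(),xs.mean(),ys.mean(),xs.min(),xs.max(),ys.min(),ys.max())
```

```text
[ 0.4709 -0.2882]
t19.73 tcp [0.5175 0.2707 0.1935] yaw 97.46 toolz [ 0.031  0.005 -1.   ] F [ 0.1 -0.4 -0.4] w 0.0396
 now [-9.13 -1.97 -0.18]  after turn 105.6: [ 0.55  9.33 -0.18]
red 2268 253.84171075837742 138.260582010582 145 268 53 197
```

The blower is held (width 39.6 mm, nozzle visible). I rotate and carry it over to the empty case.

Emit:
play_rows(deltas=[0,0,-0.4,-0.1,10.56,0,0,-0.4,-0.1,10.56,0,0,-0.4,-0.1,10.56,0,0,0,-0.1,10.56,0,0,0,-0.1,10.56,0,0,0,-0.1,10.56,0,0,0,-0.1,10.56,0,0,0,0,10.56,0,0,0,0,10.56,0,0,0,0,10.56,0,0,0,0,0])

```text
clock: 21.15
eef_pos: [0.4318, 0.2678, 0.2093]
tool_rot: [0.996, -0.087, -0.004, 0.01]
ft_force: [0.2, 0.1, -1.2]
grip_width: 0.0395
```

Run:
```python
from h import *
go((.471,-.288,.2),-8.1)
```

```text
t21.15 tcp [0.4318 0.2678 0.2093] yaw -10.02 toolz [-0.009 -0.019 -1.   ] F [ 0.2  0.1 -1.2] w 0.0395
 now [2.26 9.   0.33]  after turn -1.9: [1.95 9.07 0.33]
```

Emit:
play_rows(deltas=[0,0.1,0.5,0,-1.9,0,0.2,0.92,0,0,0,0.2,0.92,0,0,0,0.2,0.92,0,0,0,0.2,0.92,0,0,0,0.2,0.92,0,0,0,0.2,0.92,0,0,0,0.2,0.92,0,0,0,0.2,0.92,0,0,0,0.2,0.9,0,0,0,0,0.1,0,0,0,0,0,0,0])

```text
clock: 22.65
eef_pos: [0.4753, -0.2891, 0.2053]
tool_rot: [0.999, -0.049, -0.014, 0.009]
ft_force: [0.7, -0.2, 0.7]
grip_width: 0.0395
```

Run:
```python
from h import *
go((.471,-.288,.1),-8.1)
```

```text
t22.65 tcp [ 0.4753 -0.2891  0.2053] yaw -5.58 toolz [-0.029 -0.016 -0.999] F [ 0.7 -0.2  0.7] w 0.0395
 now [-0.03 -0.04  1.76]  after turn 2.5: [-0.03 -0.04  1.76]
```

Emit:
play_rows(deltas=[0,-0.03,-0.04,0.2,2.5,0,0,0,0.5,0,0,0,0,0.5,0,0,0,0,0.4,0,0,0,0,0.1,0,0,0,0,0,0])

```text
clock: 23.4
eef_pos: [0.4704, -0.2784, 0.1004]
tool_rot: [0.998, -0.062, -0.015, 0.007]
ft_force: [-0.6, -0.3, 0.6]
grip_width: 0.0392
```

Run:
```python
from h import *
go((.471,-.288,.010),-8.1)
# check inner floor from top: rim corners seen; nozzle tip in wrist/top
T=cam("top");hsv=cv2.cvtColor(T[0],cv2.COLOR_BGR2HSV);H,Sa,V=[hsv[...,i].astype(int) for i in range(3)]
m=(((H<8)|(H>172))&(Sa>110));m[:, :290]=0;m[:150]=0;m[240:]=0;m[:,380:]=0;ys,xs=np.nonzero(m);print(m.sum())
if m.sum()>5: print([onz(T,(xs[i],ys[i]),.12).round(4) for i in (xs.argmin(),xs.argmax())])
cv2.imwrite("pics/t7.png",cv2.resize(T[0][140:250,270:400],(780,660)))
S=cam("side");cv2.imwrite("pics/t7.png",np.hstack([cv2.resize(T[0][150:240,280:400],(400,300),interpolation=3),cv2.resize(S[0][190:300,205:335],(354,300),interpolation=3)]))
```

```text
t23.40 tcp [ 0.4704 -0.2784  0.1004] yaw -7.08 toolz [-0.031 -0.013 -0.999] F [-0.6 -0.3  0.6] w 0.0392
 now [0.07 0.13 1.51]  after turn 1.0: [0.08 0.13 1.51]
0
```

View pics/t7.png

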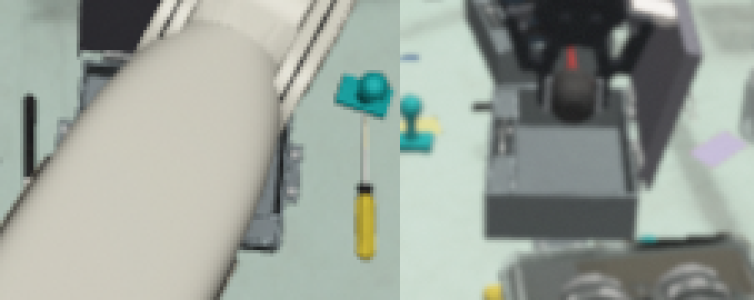

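The side crop shows the bulb at (575,95) pointing along the case, with its nozzle away from the camera, over the open interior. Lowering.

Emit:
play_rows(deltas=[0,0.08,0.14,0.1,1,0,0,0,0.4,0,0,0,0,0.4,0,0,0,0,0.2,0,0,0,0,0,0])

```text
clock: 24.12
eef_pos: [0.4775, -0.2939, 0.0373]
tool_rot: [0.997, -0.073, -0.009, 0.011]
ft_force: [-0.5, -0.3, -1.0]
grip_width: 0.0399
```

Run:
```python
from h import *
go((.472,-.288,.010),-8.1)
```

```text
t24.12 tcp [ 0.4775 -0.2939  0.0373] yaw -8.33 toolz [-0.02 -0.02 -1.  ] F [-0.5 -0.3 -1. ] w 0.0399
 now [-0.1  -0.09  0.45]  after turn -0.2: [-0.1  -0.09  0.45]
```

Emit:
play_rows(deltas=[0,-0.09,-0.08,0.15,0,0,0,0,0.15,0,0,0,0,0.08,0,0,0,0,0.02,0])

```text
clock: 24.62
eef_pos: [0.4735, -0.2893, 0.0137]
tool_rot: [0.997, -0.073, -0.008, 0.012]
ft_force: [0.7, -0.8, -0.4]
grip_width: 0.0395
```

Emit:
play_rows(deltas=[0,0,0,0.03,0,0,0,0,0,0])

```text
clock: 24.88
eef_pos: [0.4738, -0.2895, 0.0121]
tool_rot: [0.997, -0.073, -0.007, 0.012]
ft_force: [0.5, -0.0, 0.3]
grip_width: 0.0391
```

Run:
```python
from h import *
go((.472,-.288,.009),-8.1)
```

```text
t24.88 tcp [ 0.4738 -0.2895  0.0121] yaw -8.33 toolz [-0.016 -0.022 -1.   ] F [ 0.5 -0.   0.3] w 0.0391
 now [-0.03 -0.02  0.05]  after turn -0.2: [-0.03 -0.02  0.05]
```

Emit:
play_rows(deltas=[0,0,0,0.05,0,0,0,0,0.01,0,0.55,0,0,0,0,0.62,0,0,0,0,0.64,0,0,0,0,0.64,0,0,0,0,0.64,0,0,-0.2,0,0.64,0,0,-0.5,0,0.64,-0.05,0,-0.7,0,0.64,-0.1,0,-0.8,0,0.64,-0.3,0,-0.5,0,0.3,-0.6,0,0,0])

```text
clock: 26.38
eef_pos: [0.4173, -0.2778, 0.1808]
tool_rot: [0.997, -0.072, -0.003, 0.013]
ft_force: [-0.7, -0.2, -0.5]
grip_width: 0.0378
```

Run:
```python
from h import *
go()
S=cam("side");W=cam("wrist");hsv=cv2.cvtColor(W[0],cv2.COLOR_BGR2HSV);H,Sa,V=[hsv[...,i].astype(int) for i in range(3)]
m=(((H<8)|(H>172))&(Sa>110)).astype(np.uint8);n,l,st,ce=cv2.connectedComponentsWithStats(m);print(st[1:][st[1:,4]>60],ce[1:][st[1:,4]>60])
for k in range(1,n):
    if st[k,4]>60: print(onz(W,ce[k],.0275))
c,s=.990,-.141;fl=np.array([.475,-.2595])
print("expected noz tip,bulb px",proj(W,[*(fl+.059*np.array([.141,.99])),.0275]),proj(W,[*(fl-.029*np.array([.141,.99])),.0275]))
u=proj(W,[*(fl-.029*np.array([.141,.99])),.0275])
n,l,st,ce=cv2.connectedComponentsWithStats(((V<75)).astype(np.uint8))
for k in range(1,n):
    if st[k,4]>200 and np.hypot(*(ce[k]-u))<90: print("bulb",st[k],ce[k],onz(W,ce[k],.0275))
cv2.imwrite("pics/w8.png",np.hstack([W[0],cv2.resize(S[0][190:300,205:335],(288,244)).repeat(1,0) if 0 else cv2.copyMakeBorder(cv2.resize(S[0][190:300,205:335],(288,244)),0,140,0,0,0)]))
```

```text
t26.38 tcp [ 0.4173 -0.2778  0.1808] yaw -8.21 toolz [-0.008 -0.026 -1.   ] F [-0.7 -0.2 -0.5] w 0.0378
[[315  92  13  60 400]] [[322.4225 127.71  ]]
[ 0.482248   -0.23447752  0.0275    ]
expected noz tip,bulb px [320.65229781  91.18870588] [315.54783797 183.02386086]
bulb [ 297  150   45   64 1059] [313.2625118  182.16336166] [ 0.46870209 -0.28698363  0.0275    ]
```

View pics/w8.png

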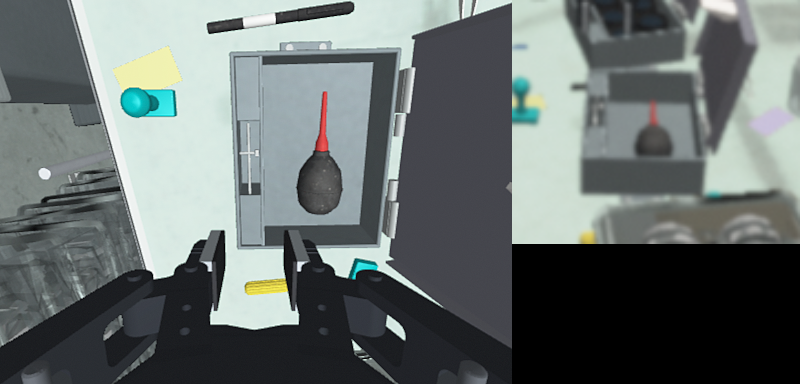

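The blower lies lengthways on the case floor, with the bulb at (319,185) and the nozzle tip at (324,92). Measured bulb (0.469, -0.287), within 2 mm of plan. Lid clear, bystanders untouched. Now I turn the tool a quarter turn with fingers shut, to go behind the lid.

Emit:
play_rows(deltas=[0,0,0,-0.4,-10,0,0,0,-0.4,-10,0,0,0,-0.4,-10,0,0,0,-0.3,-10,0,0,0,0,-10,0,0,0,0,-10,0,0,0,0,-10,0,0,0,0,-10,0,0,0,0,-10,0,0,0,0,0])

```text
clock: 27.72
eef_pos: [0.4203, -0.2746, 0.2777]
tool_rot: [0.739, 0.673, -0.01, 0.009]
ft_force: [-0.5, 0.5, -0.1]
grip_width: 0.0002
```

Run:
```python
from h import *
go((.614,-.279,.26),81.9)
```

```text
t27.73 tcp [ 0.4203 -0.2746  0.2777] yaw 84.64 toolz [-0.001 -0.027 -1.   ] F [-0.5  0.5 -0.1] w 0.0002
 now [0.24 3.22 0.29]  after turn 2.7: [0.39 3.21 0.29]
```

Emit:
play_rows(deltas=[0,0.1,0.5,0,2.7,0,0.1,0.8,0,0,0,0.1,0.8,0,0,0,0.1,0.8,0,0,0,0,0.3,0,0,0,0,0,0,0])

```text
clock: 28.48
eef_pos: [0.6211, -0.2777, 0.2782]
tool_rot: [0.762, 0.647, -0.008, 0.012]
ft_force: [-0.6, 0.4, -0.1]
grip_width: 0.0007
```

Run:
```python
from h import *
go((.614,-.279,.18),81.9)
```

```text
t28.48 tcp [ 0.6211 -0.2777  0.2782] yaw 80.71 toolz [ 0.002 -0.028 -1.   ] F [-0.6  0.4 -0.1] w 0.0007
 now [ 0.   -0.12  1.64]  after turn -1.2: [ 0.01 -0.12  1.64]
```

Emit:
play_rows(deltas=[0,0,0,0.4,-1.2,0,0,0,0.6,0,0,0,0,0.5,0,0,0,0,0.1,0,0,0,0,0,0])

```text
clock: 29.1
eef_pos: [0.6193, -0.2807, 0.1832]
tool_rot: [0.758, 0.652, -0.008, 0.013]
ft_force: [0.6, -0.5, 0.2]
grip_width: 0.0003
```

```bash
cat >> h.py <<'E'
def sz(h,yawx):
    p=np.array(bot.get_obs()["eef_pos"]);a=np.radians(yawx);d=p[:2]-h
    print("s %.1f lat %.1f z %.1f mm"%(1e3*(d@[np.cos(a),np.sin(a)]),1e3*(d@[-np.sin(a),np.cos(a)]),1e3*p[2]))
E
python3 - <<'E'
from h import *
go();sz((.535,-.268),-8.1)
E
```

```text
t29.10 tcp [ 0.6193 -0.2807  0.1832] yaw 81.39 toolz [ 0.005 -0.03  -1.   ] F [ 0.6 -0.5  0.2] w 0.0003
s 85.2 lat -0.7 z 183.2 mm
```

Emit:
play_rows(deltas=[0,0,-0.5,0.03,0,0,0,-0.6,0.03,0,0,0,-0.6,0.1,0,0,0,-0.5,0.2,0])

```text
clock: 29.6
eef_pos: [0.4949, -0.2644, 0.1695]
tool_rot: [0.758, 0.651, -0.002, 0.024]
ft_force: [2.2, -0.2, 0.4]
grip_width: -0.0001
```

Run:
```python
from h import *
go();sz((.535,-.268),-8.1)
```

```text
t29.60 tcp [ 0.4949 -0.2644  0.1695] yaw 81.30 toolz [ 0.029 -0.04  -0.999] F [ 2.2 -0.2  0.4] w -0.0001
s -40.2 lat -2.1 z 169.5 mm
```

Emit:
play_rows(deltas=[0,0,-0.3,0.25,0,0,0,-0.28,0.27,0,0,0,-0.2,0.25,0,0,0,-0.1,0.25,0])

```text
clock: 30.1
eef_pos: [0.4491, -0.2619, 0.1174]
tool_rot: [0.759, 0.65, 0.003, 0.035]
ft_force: [0.2, 0.5, 1.5]
grip_width: 0.0002
```

Run:
```python
from h import *
go();sz((.535,-.268),-8.1)
```

```text
t30.10 tcp [ 0.4491 -0.2619  0.1174] yaw 81.06 toolz [ 0.051 -0.049 -0.997] F [0.2 0.5 1.5] w 0.0002
s -85.9 lat -6.0 z 117.4 mm
```

Emit:
play_rows(deltas=[0,0,-0.1,0.25,0,0,0,-0.08,0.2,0,0,0,-0.04,0.15,0,0,0,0,0.1,0])

```text
clock: 30.6
eef_pos: [0.4412, -0.2636, 0.0796]
tool_rot: [0.76, 0.649, 0.006, 0.04]
ft_force: [-2.8, 1.5, 4.0]
grip_width: -0.0001
```

Run:
```python
from h import *
go();sz((.535,-.268),-8.1)
```

```text
t30.60 tcp [ 0.4412 -0.2636  0.0796] yaw 80.95 toolz [ 0.061 -0.054 -0.997] F [-2.8  1.5  4. ] w -0.0001
s -93.5 lat -8.9 z 79.6 mm
```

Emit:
play_rows(deltas=[0,0,-0.05,0.1,0,0,0,0,0.08,0,0,0,0,0.06,0,0,0,0,0.04,0])

```text
clock: 31.1
eef_pos: [0.4404, -0.2646, 0.0639]
tool_rot: [0.759, 0.649, 0.006, 0.041]
ft_force: [-7.9, 5.1, 23.6]
grip_width: 0.0001
```

Emit:
play_rows(deltas=[0,0,0,0.04,0,0,0,0,0.03,0])

```text
clock: 31.35
eef_pos: [0.4404, -0.2646, 0.0641]
tool_rot: [0.759, 0.649, 0.006, 0.042]
ft_force: [-7.7, 5.1, 21.1]
grip_width: -0.0001
```

At the stop (21-24 N, solid). Lifting off straight.

Emit:
play_rows(deltas=[0,0,0,-0.2,0,0,0,0,-0.6,0,0,0,0,-0.9,0,0,0,0,-0.9,-6,0,0,0,-0.9,-6,0,0,0,0,-6,0,0,0,0,0])

```text
clock: 32.22
eef_pos: [0.4271, -0.2537, 0.2797]
tool_rot: [0.645, 0.763, -0.002, 0.043]
ft_force: [0.6, 0.2, -0.5]
grip_width: -0.0
```

Run:
```python
from h import *
xh=np.array([np.cos(np.radians(9.8)),np.sin(np.radians(9.8))]);h=np.array([.541,.011])
t=h+.085*xh;print(t);go((*t,.28),99.8)
S=cam("side");W=cam("wrist")
for n,C in(("side",S),("wrist",W)):
    hs=cv2.cvtColor(C[0],cv2.COLOR_BGR2HSV)
    for p in [(.4285,-.2531,.0745),(.47,-.3,.073),(.47,-.22,.073),(.41,-.3,.073)]:
        u=proj(C,p).round().astype(int); 
        if 0<=u[0]<512 and 0<=u[1]<384: print(n,p,u,hs[u[1],u[0]])
cv2.imwrite("pics/chk.png",S[0])
```

```text
[0.62475967 0.02546781]
t32.23 tcp [ 0.4271 -0.2537  0.2797] yaw 99.42 toolz [ 0.064 -0.058 -0.996] F [ 0.6  0.2 -0.5] w -0.0000
 now [ 4.04  4.02 -0.06]  after turn -0.4: [ 4.01  4.05 -0.06]
side (0.4285, -0.2531, 0.0745) [250 234] [150   7  38]
side (0.47, -0.3, 0.073) [268 244] [127  16 148]
side (0.47, -0.22, 0.073) [263 226] [124  14 147]
side (0.41, -0.3, 0.073) [244 245] [124  14 148]
wrist (0.4285, -0.2531, 0.0745) [266 165] [120  14  37]
wrist (0.47, -0.3, 0.073) [223 191] [116  24 169]
wrist (0.47, -0.22, 0.073) [287 202] [114  23 167]
wrist (0.41, -0.3, 0.073) [229 142] [116  22 172]
```

The empty case's lid stays shut: the dark press spot and grey lid are at the expected pixels in both views. Now behind the full case's lid.

Emit:
play_rows(deltas=[0,0.3,0.3,0,0,0,0.66,0.66,0,0,0,0.66,0.66,0,0,0,0.66,0.66,0,0,0,0.66,0.66,0,0,0,0.66,0.66,0,0,0,0.3,0.3,0,0,0,0,0,0,0])

```text
clock: 33.33
eef_pos: [0.6239, 0.0218, 0.2626]
tool_rot: [0.651, 0.758, -0.008, 0.036]
ft_force: [0.2, 0.2, -0.5]
grip_width: 0.0003
```

Run:
```python
from h import *
go((.6248,.0255,.18),99.8)
T=cam("top")
# re-measure the open full lid's free edge in the top view if visible
hsv=cv2.cvtColor(T[0],cv2.COLOR_BGR2HSV);print("dispenser near pt",onz(T,(256,105),.05))
W=cam("wrist");cv2.imwrite("pics/w9.png",W[0])
for p in [(.5568,.1082,.21),(.5916,-.0751,.21)]: print(proj(W,p))
```

```text
t33.33 tcp [0.6239 0.0218 0.2626] yaw 98.57 toolz [ 0.044 -0.058 -0.997] F [ 0.2  0.2 -0.5] w 0.0003
 now [ 0.15 -0.02  1.37]  after turn -1.2: [ 0.15 -0.02  1.37]
dispenser near pt [ 0.73189595 -0.04116177  0.05      ]
[414.07355272 134.13878067]
[123.19499073 143.91276087]
```

Emit:
play_rows(deltas=[0,0.15,0,0.3,-1.2,0,0,-0.03,0.5,0,0,0,-0.03,0.45,0,0,0,0,0.1,0,0,0,0,0,0])

```text
clock: 34.05
eef_pos: [0.6188, 0.016, 0.182]
tool_rot: [0.648, 0.76, -0.009, 0.037]
ft_force: [-0.1, 0.5, 0.6]
grip_width: 0.0
```

Run:
```python
from h import *
go();sz((.541,.011),9.8)
```

```text
t34.05 tcp [0.6188 0.016  0.182 ] yaw 99.02 toolz [ 0.045 -0.061 -0.997] F [-0.1  0.5  0.6] w 0.0000
s 77.5 lat -8.3 z 182.0 mm
```

Emit:
play_rows(deltas=[0,0.05,-0.4,0.02,0,0,0.05,-0.6,0.02,0,0,0,-0.6,0.1,0,0,0,-0.5,0.2,0])

```text
clock: 34.55
eef_pos: [0.5015, -0.0, 0.165]
tool_rot: [0.649, 0.759, 0.0, 0.045]
ft_force: [1.5, 0.2, -0.2]
grip_width: -0.0002
```

Run:
```python
from h import *
go();sz((.541,.011),9.8)
```

```text
t34.55 tcp [ 0.5015 -0.      0.165 ] yaw 98.79 toolz [ 0.069 -0.059 -0.996] F [ 1.5  0.2 -0.2] w -0.0002
s -40.8 lat -4.1 z 165.0 mm
```

Emit:
play_rows(deltas=[0,0.05,-0.3,0.22,0,0,0.03,-0.28,0.25,0,0,0.03,-0.2,0.25,0,0,0.03,-0.12,0.25,0])

```text
clock: 35.05
eef_pos: [0.4562, -0.0054, 0.1117]
tool_rot: [0.651, 0.757, 0.007, 0.054]
ft_force: [-0.0, 0.2, 1.8]
grip_width: -0.0
```

Emit:
play_rows(deltas=[0,0.02,-0.12,0.25,0,0,0.02,-0.1,0.2,0,0,0,-0.06,0.13,0,0,0,0,0.08,0])

```text
clock: 35.55
eef_pos: [0.4484, -0.0079, 0.0768]
tool_rot: [0.651, 0.757, 0.013, 0.059]
ft_force: [-1.7, 0.3, 1.5]
grip_width: -0.0
```

Run:
```python
from h import *
go();sz((.541,.011),9.8)
```

```text
t35.55 tcp [ 0.4484 -0.0079  0.0768] yaw 98.36 toolz [ 0.106 -0.057 -0.993] F [-1.7  0.3  1.5] w -0.0000
s -94.4 lat -2.8 z 76.8 mm
```

Emit:
play_rows(deltas=[0,0,-0.04,0.08,0,0,0,0,0.07,0,0,0,0,0.05,0,0,0,0,0.04,0])

```text
clock: 36.05
eef_pos: [0.4482, -0.0091, 0.0635]
tool_rot: [0.651, 0.756, 0.013, 0.059]
ft_force: [-9.7, 2.8, 24.5]
grip_width: -0.0001
```

Emit:
play_rows(deltas=[0,0,0,0.04,0,0,0,0,0.03,0])

```text
clock: 36.3
eef_pos: [0.4482, -0.009, 0.0632]
tool_rot: [0.651, 0.757, 0.014, 0.06]
ft_force: [-10.2, 1.1, 26.6]
grip_width: -0.0005
```

At the stop (27 N). I lift off and move well clear, then run the last checks.

Emit:
play_rows(deltas=[0,0,0,-0.2,0,0,0,0,-0.6,0,0,0,0,-0.9,0,0,0,0,-0.9,0,0,0,0,-0.9,0,0,0.8,-0.3,0,0,0,0.8,-0.3,0,0,0,0.8,-0.3,0,0,0,0.8,-0.3,0,0,0,0.8,-0.3,0,0,0,0,0,0,0,0,0,0,0,0])

```text
clock: 37.8
eef_pos: [0.3012, 0.2306, 0.2492]
tool_rot: [0.653, 0.755, 0.013, 0.063]
ft_force: [-0.4, -0.8, -0.1]
grip_width: 0.0004
```

Run:
```python
from h import *
go()
T=cam("top");S=cam("side");T0=cv2.imread("pics/top0raw.png")
hT=cv2.cvtColor(T[0],cv2.COLOR_BGR2HSV);hS=cv2.cvtColor(S[0],cv2.COLOR_BGR2HSV)
for nm,h,y in(("empty",(.535,-.268),-8.1),("full",(.541,.011),9.8)):
    a=np.radians(y);x=np.array([np.cos(a),np.sin(a)]);v=np.array([-x[1],x[0]])
    for r,l,z in((107,0,74.5),(60,50,73),(60,-50,73),(130,60,73)):
        p=[*(np.array(h)-x*r/1e3+v*l/1e3),z/1e3];u,w=proj(T,p).round().astype(int),proj(S,p).round().astype(int)
        print(nm,r,l,"top",u,hT[u[1],u[0]],"side",w,hS[w[1],w[0]])
    m=((hT[...,0]>112)&(hT[...,0]<150)&(hT[...,2]>110)).astype(np.uint8);n,L,st,ce=cv2.connectedComponentsWithStats(m)
    u=proj(T,[*(np.array(h)-x*.06+v*.04),.073]).round().astype(int);k=L[u[1],u[0]];c=cv2.findContours((L==k).astype(np.uint8),0,2)[0][0]
    b=cv2.boxPoints(cv2.minAreaRect(c));P=np.array([onz(T,q,.073) for q in b]);print(" lid size",np.linalg.norm(P-np.roll(P,1,0),axis=1).round(3)[:2],"mid",P.mean(0).round(3))
H,Sa=hT[...,0].astype(int),hT[...,1].astype(int)
m=((H>5)&(H<18)&(Sa>110));m[:, :150]=0;m[:,240:]=0;m[:200]=0;m[265:]=0;ys,xs=np.nonzero(m)
print("knob top",m.sum(),onz(T,(xs.mean(),ys.mean()),.048))
mS=((hS[...,0]>5)&(hS[...,0]<18)&(hS[...,1]>90));u=proj(S,(.348,.150,.048)).astype(int);sub=mS[u[1]-12:u[1]+15,u[0]-12:u[0]+13];ys2,xs2=np.nonzero(sub);k=ys2<ys2.min()+6
print("tri",tri(T,(xs.mean(),ys.mean()),S,(xs2[k].mean()+u[0]-12,ys2[k].mean()+u[1]-12)))
d=cv2.absdiff(cv2.GaussianBlur(T0,(3,3),0),cv2.GaussianBlur(T[0],(3,3),0)).max(2)>45
n,L,st,ce=cv2.connectedComponentsWithStats(d.astype(np.uint8));print([st[k].tolist() for k in range(1,n) if st[k,4]>12 and st[k,1]<265])
```

```text
t37.80 tcp [0.3012 0.2306 0.2492] yaw 98.08 toolz [ 0.111 -0.063 -0.992] F [-0.4 -0.8 -0.1] w 0.0004
empty 107 0 top [333 207] [150  11  24] side [250 234] [120   7  38]
empty 60 50 top [316 187] [123  16 173] side [268 224] [123  16 145]
empty 60 -50 top [353 192] [123  15 170] side [268 246] [124  14 145]
empty 130 60 top [310 212] [127  12 189] side [242 221] [124  12 149]
 lid size [0.184 0.151] mid [ 0.462 -0.257  0.073]
full 107 0 top [243 205] [ 0  0 23] side [244 189] [150   6  46]
full 60 50 top [223 192] [128  17 163] side [253 181] [123  16 145]
full 60 -50 top [258 186] [123  15 168] side [262 195] [123  16 145]
full 130 60 top [223 218] [125  18 155] side [233 182] [120  12 150]
 lid size [0.151 0.188] mid [0.47  0.003 0.073]
knob top 57 [0.3498887  0.15539412 0.048     ]
tri (array([0.35028761, 0.15417728, 0.05307799]), np.float64(0.0013727271451513218))
[[191, 137, 85, 88, 4486], [143, 169, 17, 40, 342], [328, 186, 14, 11, 107], [36, 232, 111, 48, 2509], [182, 233, 17, 11, 153], [0, 238, 145, 146, 8948], [0, 263, 6, 8, 28]]
```

Both lids are shut, each at its full 186 x 150 mm size with the press spot in place. The stamp is upright, and only the expected regions changed between the first and last top views. Handing in.

```bash
python3 -c "
from workcell import ticket
print(ticket.job_done())"
```

```text
the job is handed in; nothing more can be done
None
```

The job is done and handed in at about 38 s on the robot's clock. I did it in the order asked:

1. **Stamp:** I lifted it from the lid and stood it upright on the bench at about (0.350, 0.155). It never tipped.
2. **Lid release:** I pressed the empty case's lid once to its stop, and it sprang open.
3. **Blower:** I laid it lengthways on the case floor. The bulb was measured within about 2 mm of the plan before the lid was shut.
4. **Lids:** I pressed both down to the stop from behind (about 24 and 27 N) and let go.

**Last checks:**
- **Lids:** both show at full size, with the press spot at its shut position in the top and side views. The empty case's lid had been released for about 6 s by then and the full case's for about 1 s.
- **Stamp:** its knob centre triangulates at 53 mm above the bench, the same offset as when it stood on the lid, so it is upright.
- **Bystanders:** comparing the first and last top views, only the full case, the blower, the stamp's two places and the arm had changed. The loupe and tweezers lie within the changed area round the full case's lid, so this does not check them separately. The fingers never went near either.

No check failed. Two things were not ideal:
- The grip on the stamp's knob was off-centre (22 mm across instead of 26), but it held.
- The tool tilted by up to about 7° by the end, without harm.

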